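# Stamp the brass bin tag

## Task

In the fittings store, take the round stamp with the upright handle and press it upright onto the middle of the rectangular brass tag, until the tag has sunk about flush with the rim of its sprung frame but not down to its stop; keep it there for about a second, and press the tag with nothing else. Then lift the stamp straight up clear of the tag without sliding it, and stand it back upright on the plywood board, released.

Things in the scene. Friction and masses are not known exactly. Their poses are not given: they have to be found in the camera images.
- stamp: Round hand stamp standing upright on its steel die: die disc 32 mm across, 14 mm high; shank 18 mm across up to 32 mm; upright round wooden handle 26 mm across from 32 to 95 mm above the underside. 0.25 kg. Origin: centre of the underside (die face); z up the handle. Starts on the plywood board. The other stamp there, 110 mm away, 88 mm high with a cross-bar on top, is not used.
- tag_face (a point): Centre of the upper face of the rectangular brass tag, 80 x 60 mm (x along the 80, z up), with an etched ring 40 mm across in its middle. It lies on a sprung rubber bed in a dark steel frame, 110 x 92 mm, rim 34 mm above the table; untouched, the face is 40 mm above the table, 6 mm proud of the rim. The like frame with a round tag, to its left or right, is not used.
- tag (a joint): How far the rectangular tag has sunk on its spring, in m: 0 untouched, 0.006 flush with the frame's rim, 0.012 at its stop. It needs about 4 N to start moving, 7.6 N at 6 mm and 11 N at the stop, and springs back by itself.
- board: Flat plywood board, 110 x 200 x 12 mm, fixed to the table, on which the two stamps stand, side by side along y. Origin: centre of its underside; x along the 110 mm side, y along the 200 mm side, upper face at z = 12 mm.

How it is judged:
By the outcome, as a careful person would: the job done as asked, in the order asked, and still so for the second after the job is handed in, with the robot touching nothing.
It also fails if it takes over 54 s, if anything falls off the work surface, if the arm or the gripper's body presses on something with over 40 N, if the wrist force passes 120 N, or if a joint passes its speed limit or range.

## Robot

A 6-joint arm with a two-finger parallel gripper is mounted at the origin on the work surface. World frame = base frame: x ahead of the robot, y to its left, z up, the work surface at z = 0. Lengths are in m, angles in degrees, forces in N, time in s.
With the tool pointing down it reaches from about 0.35 to 0.875 m from the base axis. Payload 4.2 kg.
Tool frame: the origin (TCP) lies midway between the tips of the shut fingers; the grasp point (between the pads) lies 19 mm behind it; z points along the fingers, y is the line along which they close (so a half turn about z gives the same grasp; the last joint's range is limited). The gripper opens to 87 mm and grips with 3 to 60 N. Pads are 19 mm wide; open, the fingers measure 117 mm over their backs; the gripper's body (75 mm by 190 mm) begins 51 mm behind the grasp point.
Start: joints at [-54.053, 22.042, 0.453, 0, -68.411, -14.817], TCP at [0.225, -0.583, 0.223] pointing down, gripper open.
Joint ranges: [-179.83, 179.83], [-69.29, 118.12], [-61.27, 80.66], [-181.25, 117.63], [-171.15, -9.14], [-177.46, 177.46]. Speed limits (degrees/s): [159.86, 159.86, 180, 180, 180, 180].

## Interface

Orientations are given as a 3x3 rotation matrix whose columns are the frame's x, y, z axes.
In Python, from station import sense, capture, camera_params, finish_job gives the robot as it stands.
- The arm moves only by the tool drive_tool, never from a script. Its argument "rows" is a list of rows, each an object of numbers: "tx", "ty", "tz": the shift along the tool's x, y, z in cm; "ax", "ay", "az": the turn, a rotation vector about the tool's x, y, z in rad; "claw": the finger opening in cm, from 0 to 8.7. In form: [{"tx": .., "ty": .., "tz": .., "ax": .., "ay": .., "az": .., "claw": ..}, ...]. A call has 1 to 10 rows; each row shifts and turns the commanded pose from where the row before left it, along the tool's axes as they then stand; what a row does not reach is not made up. A row lasts 1/12 s, in which the tool goes at most 41.7 mm and 7.16 degrees, less where a joint would pass 70% of its speed; a pose out of reach is approached as far as the arm can. A call with a gripper value outside its range is refused whole. The fingers move at their own pace and stop on an object; the grip force is fixed at half the most. Time passes only in rows, so rows that do not move let the fingers close. It gives the time, the measured TCP pose, the force, the opening and the grip force at its end, in the units of the state.
- sense(): the state, without advancing time (a new reading comes with each control period).
- capture(name): name is "scene" or "top"; returns (picture, depth): 400x640x3 uint8, red, green, blue; 400x640 float32, m along the optical axis (not along the pixel's ray), 0 where there is no reading.
- camera_params(name): a dict with "intrinsics" (3x3 intrinsics, pixels), "R" (3x3) and "t" (3): a world point X has camera coordinates R X + t. Camera axes: x right, y down, z forward; pixel columns grow to the right and rows downward; lengths in m; the calibration is good to about 2 mm. A picture is of the moment at which its call begins. camera_params takes no time and is no camera call.
- finish_job(): hands the job in; it is judged then, once.
The state is a dict: "time_s": time; "joints": joint angles; "joint_velocities": joint speeds; "effort": joint torques, N m; "tcp_pos": TCP position; "ee_rot": TCP orientation; "wrist_force": force on the tool from outside, world axes, zero at the start; "moment": the same for the moment, N m; "gripper_width": opening from 0.0 (shut) to 1.0 (fully open); "gripper_force": force on a finger pad.
Only numpy, scipy, OpenCV 4.12 (cv2) and the standard library are available. Lean on these libraries where they do the work, as an engineer would, in place of code of your own. Each camera call takes 0.05 s, during which the arm holds its last target. There are 200 camera calls.

## Working session

There is one attempt and no reset: what is moved stays moved. The work goes in short steps, Python scripts to look and compute and a tool call to move; the robot and the scene stay as the last step left them, time stands still between calls to the robot, and variables do not carry over. Pictures are saved under pics/ and viewed, at most 10 in all, crops included, and the job is handed in when it is done.

Besides the shell and the picture viewer there is one more tool, called after "Emit:" by a JSON object that holds its "fn" and its "kwargs". drive_tool: Moves the arm, as the interface text tells. Its arguments: {"type":"object","properties":{"rows":{"type":"array"}},"required":["rows"]}

```bash
mkdir -p pics
python3 - <<'E'
from station import *
import cv2,numpy as np
for n in("scene","top"):
    p,d=capture(n); np.savez(f"{n}0.npz",p=p,d=d); cv2.imwrite(f"pics/{n}0.png",p[:,:,::-1])
    c=camera_params(n); print(n,np.round(-np.array(c["R"]).T@c["t"],3),np.round(c["R"],2).tolist(),c["intrinsics"])
s=sense(); print(s["time_s"],s["tcp_pos"],np.round(s["ee_rot"],3).tolist(),s["wrist_force"])
E
```

```text
scene [ 1.031 -0.191  0.635] [[0.41, 0.91, -0.01], [0.67, -0.3, -0.67], [-0.62, 0.27, -0.74]] [[383.07521169   0.         314.14361124]
 [  0.         383.07521169 196.99493627]
 [  0.           0.           1.        ]]
top [ 0.367 -0.005  1.156] [[-0.01, -1.0, -0.02], [-0.98, 0.01, -0.17], [0.17, 0.02, -0.98]] [[496.24463725   0.         322.26081297]
 [  0.         496.24463725 199.8144494 ]
 [  0.           0.           1.        ]]
0.1 [ 0.22513665 -0.58246321  0.22155545] [[-0.933, -0.36, -0.001], [-0.36, 0.933, 0.002], [0.0, 0.002, -1.0]] [-0.43071738  0.00977298  0.48983012]
```

View pics/scene0.png

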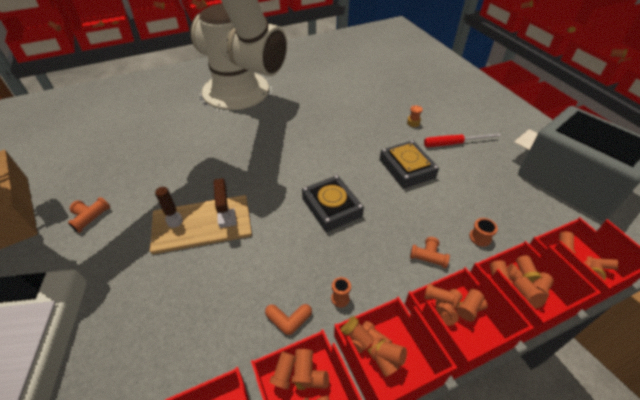

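View pics/top0.png

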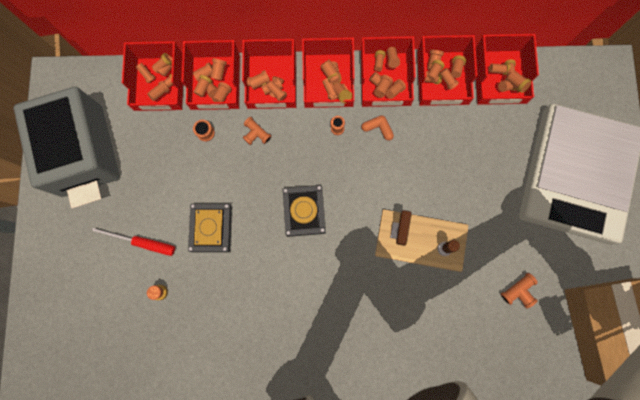

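The top view shows the board at about (422,240), with the upright-handled stamp at about (451,246) and the cross-bar stamp at (403,227). The rectangular tag is at about (209,227) and the unused round tag at (303,209). In the scene view, the stamp to use is the left one at (165,195) and the rectangular tag is at (410,157).

```bash
cat > h.py <<'E'
import numpy as np,cv2
from station import camera_params
def cloud(n,d):
    c=camera_params(n);K=np.array(c["intrinsics"]);R=np.array(c["R"]);t=np.array(c["t"])
    v,u=np.mgrid[:d.shape[0],:d.shape[1]]
    P=np.stack([(u-K[0,2])/K[0,0]*d,(v-K[1,2])/K[1,1]*d,d],-1)
    X=(P-t)@R; X[d<=0]=np.nan
    return X
def rect(P):
    (c,s,a)=cv2.minAreaRect((P[:,:2]*1000).astype(np.float32)); return np.round(c,1),np.round(s,1),round(a,1)
E
python3 - <<'E'
from h import *
for n,boxes in (("top",dict(stamp=(430,225,480,265),bar=(385,200,425,255),tag=(180,195,240,260),board=(365,195,480,280))),("scene",dict(stamp=(150,175,190,235),bar=(205,170,240,235),tag=(370,130,445,195),board=(140,180,260,260)))):
    z=np.load(n+"0.npz");X=cloud(n,z["d"]);p=z["p"].astype(int)
    for k,(a,b,c,d) in boxes.items():
        Q=X[b:d,a:c].reshape(-1,3);q=p[b:d,a:c].reshape(-1,3);ok=np.isfinite(Q[:,0]);Q=Q[ok];q=q[ok]
        h=Q[:,2]
        if k in("stamp","bar"):
            for lo,hi in((.05,.09),(.09,.12)):
                m=(h>lo)&(h<hi);print(n,k,lo,m.sum(),np.round(Q[m].mean(0),4),np.round(Q[m].min(0),4),np.round(Q[m].max(0),4))
        elif k=="tag":
            m=h>.024;print(n,"frame",m.sum(),rect(Q[m]),np.percentile(h[m],[50,95]).round(4))
            m=(h>.03)&(q[:,0]-q[:,2]>50);print(n,"tag",m.sum(),rect(Q[m]),Q[m].mean(0).round(4))
        else:
            m=(h>.006)&(h<.018);print(n,k,m.sum(),rect(Q[m]),np.median(h[m]).round(4))
E
```

```text
top stamp 0.05 50 [ 0.4501 -0.2506  0.0716] [ 0.4404 -0.2613  0.0516] [ 0.4642 -0.2472  0.0899]
top stamp 0.09 134 [ 0.4523 -0.2585  0.106 ] [ 0.4403 -0.2718  0.0901] [ 0.4656 -0.2472  0.1122]
top bar 0.05 18 [ 0.487  -0.1494  0.0847] [ 0.4559 -0.1593  0.0793] [ 0.5292 -0.1419  0.0896]
top bar 0.09 371 [ 0.4931 -0.1581  0.0999] [ 0.4569 -0.1754  0.0912] [ 0.5306 -0.1412  0.1071]
top frame 1893 (array([507. , 276.9]), array([ 93.6, 109.4]), 89.2) [0.037  0.0431]
top tag 965 (array([507.8, 278.3]), array([65.1, 81.6]), 89.5) [0.5068 0.2767 0.04  ]
top board 3481 (array([ 481.9, -213. ]), array([258.9, 194.9]), 89.4) 0.0127
scene stamp 0.05 202 [ 0.4606 -0.2575  0.0704] [ 0.447  -0.2713  0.0502] [ 0.4652 -0.2457  0.09  ]
scene stamp 0.09 186 [ 0.4562 -0.258   0.1031] [ 0.4406 -0.2709  0.0904] [ 0.4645 -0.2459  0.1092]
scene bar 0.05 62 [ 0.5184 -0.1595  0.0828] [ 0.4662 -0.1743  0.0525] [ 0.5305 -0.1406  0.0898]
scene bar 0.09 361 [ 0.4982 -0.1576  0.0997] [ 0.4571 -0.1744  0.0901] [ 0.5312 -0.1405  0.1039]
scene frame 1504 (array([505.7, 322.1]), array([182.3, 113.2]), 89.8) [0.0359 0.0422]
scene tag 662 (array([502.4, 277.5]), array([88.2, 62.4]), 1.1) [0.5081 0.276  0.0406]
scene board 3410 (array([ 473.2, -209.2]), array([200.6, 112. ]), 79.3) 0.0129
```

Run:
```python
from h import *
z=np.load("top0.npz");X=cloud("top",z["d"]).reshape(-1,3);X=X[np.isfinite(X[:,0])]
s=X[(X[:,0]>.15)&(X[:,0]<.6)&(X[:,1]<-.3)&(X[:,1]>-.7)&(X[:,2]>.05)]
H=np.zeros((9,8))
for p in s: i,j=int((p[0]-.15)/.05),int((p[1]+.7)/.05); H[i,j]=max(H[i,j],p[2])
print(H.round(2))
# tag centre via silhouettes: robust extents of proud tag, both cams
for n,(a,b,c,d) in(("top",(180,195,240,260)),("scene",(370,130,445,195))):
    z=np.load(n+"0.npz");x=cloud(n,z["d"])[b:d,a:c];p=z["p"].astype(int)[b:d,a:c]
    m=(p[...,0]-p[...,2]>45)&(x[...,2]>.03); m=cv2.morphologyEx(m.astype(np.uint8),cv2.MORPH_OPEN,np.ones((3,3)))
    q=x[m>0];print(n,np.percentile(q,[1,99],axis=0).round(4).tolist(),np.percentile(q,[1,99],axis=0).mean(0).round(4))
    f=x[(x[...,2]>.024)&(x[...,1]>.2)&(x[...,1]<.345)&(x[...,0]<.58)];print("frame",rect(f))
```

```text
[[0.   0.   0.09 0.09 0.   0.   0.   0.  ]
 [0.   0.1  0.1  0.09 0.   0.   0.   0.  ]
 [0.   0.1  0.1  0.1  0.   0.   0.   0.64]
 [0.   0.1  0.1  0.1  0.   0.   0.   0.  ]
 [0.08 0.1  0.1  0.1  0.   0.   0.   0.  ]
 [0.   0.   0.   0.   0.   0.   0.   0.  ]
 [0.05 0.06 0.06 0.06 0.   0.   0.   0.  ]
 [0.06 0.07 0.06 0.06 0.06 0.05 0.   0.  ]
 [0.07 0.07 0.07 0.07 0.07 0.05 0.   0.  ]]
top [[0.4676, 0.2465, 0.0317], [0.5478, 0.3099, 0.0453]] [0.5077 0.2782 0.0385]
frame (array([507. , 276.9]), array([ 93.6, 109.4]), 89.2)
scene [[0.4661, 0.2479, 0.0348], [0.5456, 0.3077, 0.0431]] [0.5059 0.2778 0.039 ]
frame (array([505.5, 278.1]), array([ 93.9, 112.9]), 89.5)
```

Emit:
{"fn": "drive_tool", "kwargs": {"rows": [{"tz":-3,"claw":8.7},{"tx":-3.3,"ty":2.2,"claw":8.7},{"tx":-3.3,"ty":2.2,"claw":8.7},{"tx":-3.3,"ty":2.2,"claw":8.7},{"tx":-3.3,"ty":2.2,"claw":8.7},{"tx":-3.3,"ty":2.2,"claw":8.7},{"tx":-3.3,"ty":2.2,"claw":8.7},{"tx":-3.3,"ty":2.2,"claw":8.7}]}}

```text
invalid input at $.rows[0]: expected keys tx, ty, tz, ax, ay, az, claw
```

Emit:
{"fn": "drive_tool", "kwargs": {"rows": [{"tx":0,"ty":0,"tz":-2,"ax":0,"ay":0,"az":0,"claw":8.7},{"tx":-3.3,"ty":2.2,"tz":0,"ax":0,"ay":0,"az":0,"claw":8.7},{"tx":-3.3,"ty":2.2,"tz":0,"ax":0,"ay":0,"az":0,"claw":8.7},{"tx":-3.3,"ty":2.2,"tz":0,"ax":0,"ay":0,"az":0,"claw":8.7},{"tx":-3.3,"ty":2.2,"tz":0,"ax":0,"ay":0,"az":0,"claw":8.7},{"tx":-3.3,"ty":2.2,"tz":0,"ax":0,"ay":0,"az":0,"claw":8.7},{"tx":-3.3,"ty":2.2,"tz":0,"ax":0,"ay":0,"az":0,"claw":8.7},{"tx":-3.3,"ty":2.2,"tz":0,"ax":0,"ay":0,"az":0,"claw":8.7}]}}

```text
time_s: 0.77
tcp_pos: [0.3858, -0.3542, 0.2423]
ee_rot: [[-0.933, -0.36, -0.0], [-0.36, 0.933, 0.0], [0.0, 0.0, -1.0]]
wrist_force: [0.7, -0.1, -0.8]
gripper_width: 1.003
gripper_force: 0.0
```

Emit:
{"fn": "drive_tool", "kwargs": {"rows": [{"tx":-3.3,"ty":2.2,"tz":0,"ax":0,"ay":0,"az":0,"claw":8.7},{"tx":-3.3,"ty":2.2,"tz":0,"ax":0,"ay":0,"az":0,"claw":8.7},{"tx":-3.3,"ty":2.2,"tz":0,"ax":0,"ay":0,"az":0,"claw":8.7},{"tx":0,"ty":0,"tz":1,"ax":0,"ay":0,"az":0,"claw":8.7},{"tx":0,"ty":0,"tz":1,"ax":0,"ay":0,"az":0,"claw":8.7},{"tx":0,"ty":0,"tz":0,"ax":0,"ay":0,"az":0,"claw":8.7},{"tx":0,"ty":0,"tz":0,"ax":0,"ay":0,"az":0,"claw":8.7},{"tx":0,"ty":0,"tz":0,"ax":0,"ay":0,"az":0,"claw":8.7}]}}

```text
time_s: 1.43
tcp_pos: [0.4531, -0.2599, 0.2225]
ee_rot: [[-0.933, -0.359, -0.001], [-0.359, 0.933, -0.0], [0.001, 0.0, -1.0]]
wrist_force: [0.1, 0.3, -0.3]
gripper_width: 1.0
gripper_force: 0.0
```

Emit:
{"fn": "drive_tool", "kwargs": {"rows": [{"tx":0,"ty":0.1,"tz":2.5,"ax":0,"ay":0,"az":0,"claw":8.7},{"tx":0,"ty":0,"tz":2.5,"ax":0,"ay":0,"az":0,"claw":8.7},{"tx":0,"ty":0,"tz":2.5,"ax":0,"ay":0,"az":0,"claw":8.7},{"tx":0,"ty":0,"tz":2.5,"ax":0,"ay":0,"az":0,"claw":8.7},{"tx":0,"ty":0,"tz":2.5,"ax":0,"ay":0,"az":0,"claw":8.7},{"tx":0,"ty":0,"tz":2,"ax":0,"ay":0,"az":0,"claw":8.7},{"tx":0,"ty":0,"tz":1.5,"ax":0,"ay":0,"az":0,"claw":8.7},{"tx":0,"ty":0,"tz":0.4,"ax":0,"ay":0,"az":0,"claw":8.7},{"tx":0,"ty":0,"tz":0,"ax":0,"ay":0,"az":0,"claw":8.7},{"tx":0,"ty":0,"tz":0,"ax":0,"ay":0,"az":0,"claw":8.7}]}}

```text
time_s: 2.27
tcp_pos: [0.454, -0.2587, 0.0594]
ee_rot: [[-0.933, -0.36, 0.001], [-0.36, 0.933, -0.001], [-0.001, -0.001, -1.0]]
wrist_force: [-0.4, -0.8, -0.4]
gripper_width: 1.003
gripper_force: 0.0
```

Run:
```python
from h import *
from station import *
p,d=capture("scene");s=sense();print(s["tcp_pos"],s["wrist_force"])
cv2.imwrite("pics/s1.png",cv2.resize(p[120:300,80:320,::-1],None,fx=3,fy=3))
```

```text
[ 0.45432727 -0.25860907  0.05982391] [0.90578754 0.12865557 0.94726103]
```

View pics/s1.png

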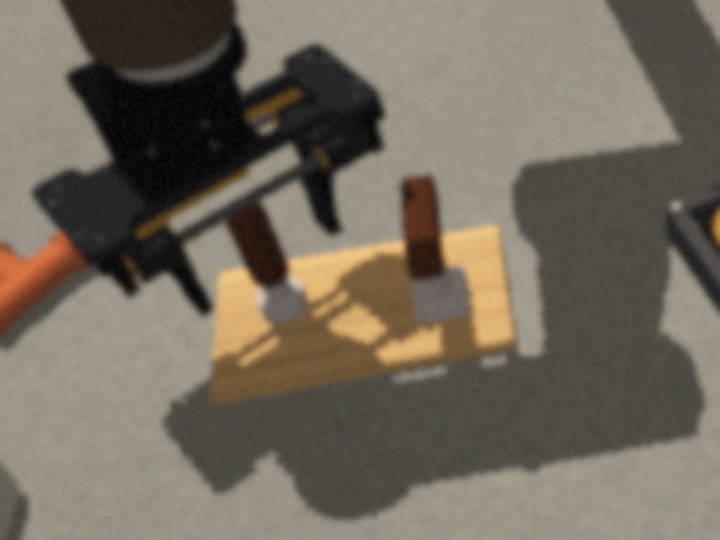

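The crop shows the fingers straddling the round handle (about (260,240) in the crop), with the other stamp clear at (420,230). I'll close the gripper now.

Emit:
{"fn": "drive_tool", "kwargs": {"rows": [{"tx":0,"ty":0,"tz":0,"ax":0,"ay":0,"az":0,"claw":5},{"tx":0,"ty":0,"tz":0,"ax":0,"ay":0,"az":0,"claw":3.5},{"tx":0,"ty":0,"tz":0,"ax":0,"ay":0,"az":0,"claw":3},{"tx":0,"ty":0,"tz":0,"ax":0,"ay":0,"az":0,"claw":2.7},{"tx":0,"ty":0,"tz":0,"ax":0,"ay":0,"az":0,"claw":2.4},{"tx":0,"ty":0,"tz":0,"ax":0,"ay":0,"az":0,"claw":2},{"tx":0,"ty":0,"tz":0,"ax":0,"ay":0,"az":0,"claw":1.5},{"tx":0,"ty":0,"tz":0,"ax":0,"ay":0,"az":0,"claw":1},{"tx":0,"ty":0,"tz":0,"ax":0,"ay":0,"az":0,"claw":0},{"tx":0,"ty":0,"tz":0,"ax":0,"ay":0,"az":0,"claw":0}]}}

```text
time_s: 3.15
tcp_pos: [0.4535, -0.2578, 0.0585]
ee_rot: [[-0.933, -0.36, -0.0], [-0.36, 0.933, 0.0], [0.0, 0.0, -1.0]]
wrist_force: [-0.7, -0.2, 0.5]
gripper_width: 0.326
gripper_force: 0.0
```

Emit:
{"fn": "drive_tool", "kwargs": {"rows": [{"tx":0,"ty":0,"tz":0,"ax":0,"ay":0,"az":0,"claw":0},{"tx":0,"ty":0,"tz":0,"ax":0,"ay":0,"az":0,"claw":0},{"tx":0,"ty":0,"tz":0,"ax":0,"ay":0,"az":0,"claw":0},{"tx":0,"ty":0,"tz":0,"ax":0,"ay":0,"az":0,"claw":0},{"tx":0,"ty":0,"tz":0,"ax":0,"ay":0,"az":0,"claw":0}]}}

```text
time_s: 3.57
tcp_pos: [0.4535, -0.2578, 0.0585]
ee_rot: [[-0.933, -0.36, -0.0], [-0.36, 0.933, 0.0], [0.0, 0.0, -1.0]]
wrist_force: [-0.6, -0.1, -0.8]
gripper_width: 0.293
gripper_force: 30.0
```

Emit:
{"fn": "drive_tool", "kwargs": {"rows": [{"tx":0,"ty":0,"tz":-0.5,"ax":0,"ay":0,"az":0,"claw":0},{"tx":0,"ty":0,"tz":-1,"ax":0,"ay":0,"az":0,"claw":0},{"tx":0,"ty":0,"tz":-2,"ax":0,"ay":0,"az":0,"claw":0},{"tx":0,"ty":0,"tz":-2,"ax":0,"ay":0,"az":0,"claw":0},{"tx":0,"ty":0,"tz":-2,"ax":0,"ay":0,"az":0,"claw":0},{"tx":0,"ty":0,"tz":-2,"ax":0,"ay":0,"az":0,"claw":0},{"tx":0,"ty":0,"tz":-2,"ax":0,"ay":0,"az":0,"claw":0},{"tx":0,"ty":0,"tz":-0.5,"ax":0,"ay":0,"az":0,"claw":0},{"tx":0,"ty":0,"tz":0,"ax":0,"ay":0,"az":0,"claw":0},{"tx":0,"ty":0,"tz":0,"ax":0,"ay":0,"az":0,"claw":0}]}}

```text
time_s: 4.4
tcp_pos: [0.4528, -0.2575, 0.1781]
ee_rot: [[-0.933, -0.36, -0.001], [-0.36, 0.933, 0.001], [0.0, 0.001, -1.0]]
wrist_force: [-0.7, 0.8, -3.0]
gripper_width: 0.293
gripper_force: 30.0
```

Run:
```python
from h import *
from station import *
p,d=capture("scene");s=sense();print(s["tcp_pos"],s["wrist_force"],s["moment"],s["gripper_width"])
cv2.imwrite("pics/s2.png",cv2.resize(p[80:300,80:340,::-1],None,fx=2.5,fy=2.5))
```

```text
[ 0.45245484 -0.25740391  0.17734042] [-0.44222984 -0.18663589 -2.73169153] [ 0.04101516 -0.0093192   0.02290609] 0.2911917433270107
```

View pics/s2.png

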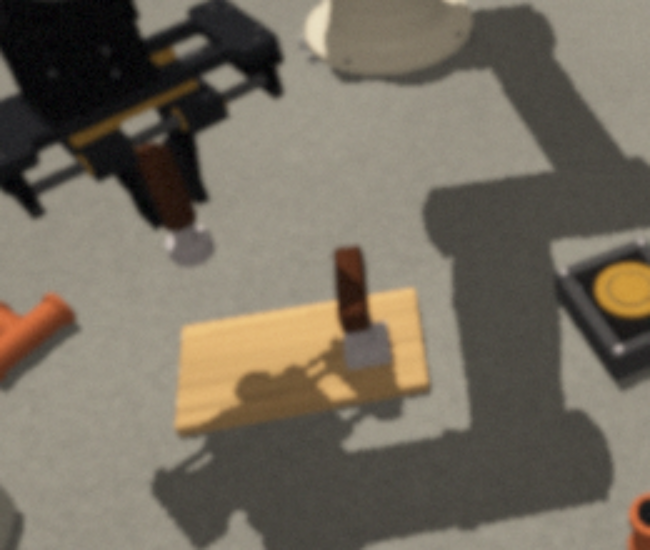

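The stamp is held upright with its die clear, at about (190,243) in the crop, and the other stamp hasn't moved. Next I'll move it over to the tag.

Emit:
{"fn": "drive_tool", "kwargs": {"rows": [{"tx":-0.75,"ty":1.5,"tz":0,"ax":0,"ay":0,"az":0,"claw":0},{"tx":-1.5,"ty":3,"tz":0,"ax":0,"ay":0,"az":0,"claw":0},{"tx":-1.5,"ty":3,"tz":0,"ax":0,"ay":0,"az":0,"claw":0},{"tx":-1.5,"ty":3,"tz":0,"ax":0,"ay":0,"az":0,"claw":0},{"tx":-1.5,"ty":3,"tz":0,"ax":0,"ay":0,"az":0,"claw":0},{"tx":-1.5,"ty":3,"tz":0,"ax":0,"ay":0,"az":0,"claw":0},{"tx":-1.5,"ty":3,"tz":0,"ax":0,"ay":0,"az":0,"claw":0},{"tx":-1.5,"ty":3,"tz":0,"ax":0,"ay":0,"az":0,"claw":0},{"tx":-1.5,"ty":3,"tz":0,"ax":0,"ay":0,"az":0,"claw":0},{"tx":-1.5,"ty":3,"tz":0,"ax":0,"ay":0,"az":0,"claw":0}]}}

```text
time_s: 5.28
tcp_pos: [0.4825, 0.0607, 0.177]
ee_rot: [[-0.933, -0.36, -0.003], [-0.36, 0.933, -0.001], [0.003, 0.0, -1.0]]
wrist_force: [-0.0, -0.2, -2.2]
gripper_width: 0.288
gripper_force: 30.0
```

Emit:
{"fn": "drive_tool", "kwargs": {"rows": [{"tx":-1.5,"ty":3,"tz":0,"ax":0,"ay":0,"az":0,"claw":0},{"tx":-1.5,"ty":3,"tz":0,"ax":0,"ay":0,"az":0,"claw":0},{"tx":-1.5,"ty":3,"tz":0,"ax":0,"ay":0,"az":0,"claw":0},{"tx":-1.5,"ty":3,"tz":0,"ax":0,"ay":0,"az":0,"claw":0},{"tx":-1.5,"ty":3,"tz":0,"ax":0,"ay":0,"az":0,"claw":0},{"tx":-1.5,"ty":3,"tz":0,"ax":0,"ay":0,"az":0,"claw":0},{"tx":-1,"ty":1.5,"tz":0,"ax":0,"ay":0,"az":0,"claw":0},{"tx":0,"ty":0,"tz":2,"ax":0,"ay":0,"az":0,"claw":0},{"tx":0,"ty":0,"tz":2,"ax":0,"ay":0,"az":0,"claw":0},{"tx":0,"ty":0,"tz":0,"ax":0,"ay":0,"az":0,"claw":0}]}}

```text
time_s: 6.12
tcp_pos: [0.5031, 0.2754, 0.1324]
ee_rot: [[-0.933, -0.36, -0.01], [-0.36, 0.933, -0.007], [0.012, -0.003, -1.0]]
wrist_force: [-1.0, -0.8, -2.5]
gripper_width: 0.291
gripper_force: 30.0
```

Emit:
{"fn": "drive_tool", "kwargs": {"rows": [{"tx":0,"ty":0,"tz":1,"ax":0,"ay":0,"az":0,"claw":0},{"tx":0,"ty":0,"tz":0,"ax":0,"ay":0,"az":0,"claw":0},{"tx":0,"ty":0,"tz":0,"ax":0,"ay":0,"az":0,"claw":0},{"tx":0,"ty":0,"tz":0,"ax":0,"ay":0,"az":0,"claw":0}]}}

```text
time_s: 6.45
tcp_pos: [0.5072, 0.2774, 0.1294]
ee_rot: [[-0.933, -0.36, 0.001], [-0.36, 0.933, 0.001], [-0.002, 0.0, -1.0]]
wrist_force: [0.1, 0.2, -2.0]
gripper_width: 0.293
gripper_force: 30.0
```

Run:
```python
from h import *
from station import *
p,d=capture("scene");s=sense();print(s["tcp_pos"],s["wrist_force"],s["moment"],s["gripper_width"])
np.savez("scene3.npz",p=p,d=d)
cv2.imwrite("pics/s3.png",cv2.resize(p[60:220,320:520,::-1],None,fx=3.5,fy=3.5))
```

```text
[0.50720789 0.27745843 0.12957983] [-0.51672747  0.11243718 -2.27928387] [-0.02994403 -0.01401617 -0.03880819] 0.29044977838509417
```

View pics/s3.png

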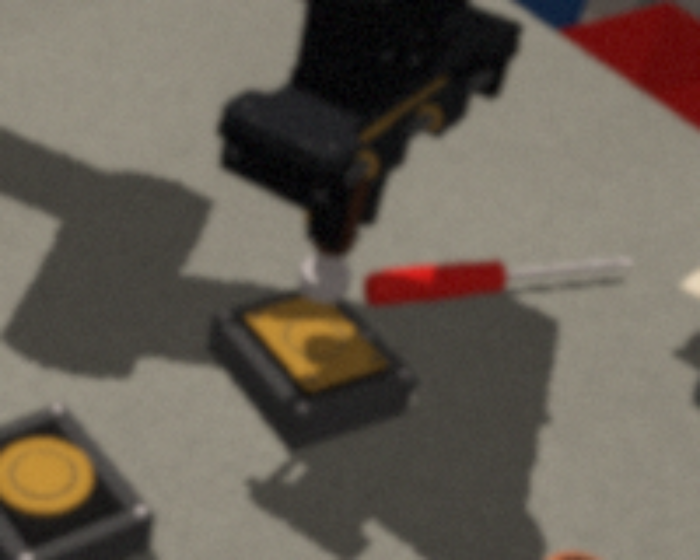

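The stamp hangs above the tag with its die at about (325,275) in the crop, and the tag is visible below at (320,345). Next I'll measure the die's offset.

```bash
cat > die.py <<'E'
from h import *
from scipy.optimize import least_squares
def die(p,d,zb,guess):
    X=cloud("scene",d).reshape(-1,3);X=X[np.isfinite(X[:,0])]
    Q=X[(np.hypot(X[:,0]-guess[0],X[:,1]-guess[1])<.03)]
    for lo,hi in((-.02,0),(0,.004),(.004,.011)):
        m=(Q[:,2]>zb+lo)&(Q[:,2]<zb+hi);print("z",lo,hi,m.sum())
    S=Q[(Q[:,2]>zb+.002)&(Q[:,2]<zb+.012)]
    r=least_squares(lambda c:np.hypot(S[:,0]-c[0],S[:,1]-c[1])-.016,guess,loss="soft_l1",f_scale=.001)
    print("die",r.x.round(4),np.std(r.fun).round(4),"low z",np.percentile(Q[Q[:,2]>zb-.012][:,2],[1,3,5]).round(4))
    w=np.array([guess-[0,0]])
    return r.x
E
python3 - <<'E'
from die import *
z=np.load("scene3.npz");die(z["p"],z["d"],.083,np.array([.507,.2775]))
z=np.load("scene0.npz");die(z["p"],z["d"],.012,np.array([.4527,-.2590]))
E
```

```text
z -0.02 0 0
z 0 0.004 15
z 0.004 0.011 35
die [0.5036 0.2772] 0.001 low z [0.0857 0.0889 0.0918]
z -0.02 0 53
z 0 0.004 251
z 0.004 0.011 36
die [ 0.4514 -0.2585] 0.0054 low z [0.0111 0.0116 0.0119]
```

Emit:
{"fn": "drive_tool", "kwargs": {"rows": [{"tx":-0.1,"ty":0,"tz":1,"ax":0,"ay":0,"az":0,"claw":0},{"tx":0,"ty":0,"tz":1,"ax":0,"ay":0,"az":0,"claw":0},{"tx":0,"ty":0,"tz":0.8,"ax":0,"ay":0,"az":0,"claw":0},{"tx":0,"ty":0,"tz":0.4,"ax":0,"ay":0,"az":0,"claw":0},{"tx":0,"ty":0,"tz":0,"ax":0,"ay":0,"az":0,"claw":0},{"tx":0,"ty":0,"tz":0,"ax":0,"ay":0,"az":0,"claw":0},{"tx":0,"ty":0,"tz":0,"ax":0,"ay":0,"az":0,"claw":0},{"tx":0,"ty":0,"tz":0,"ax":0,"ay":0,"az":0,"claw":0}]}}

```text
time_s: 7.17
tcp_pos: [0.5079, 0.2779, 0.097]
ee_rot: [[-0.933, -0.361, 0.001], [-0.361, 0.933, 0.001], [-0.001, 0.0, -1.0]]
wrist_force: [-0.6, -0.3, -2.4]
gripper_width: 0.29
gripper_force: 30.0
```

Run:
```python
from die import *
from station import *
p,d=capture("scene");s=sense();print(s["tcp_pos"],s["wrist_force"],s["moment"],s["gripper_width"])
np.savez("scene4.npz",p=p,d=d)
die(p,d,s["tcp_pos"][2]-.0465,np.array(s["tcp_pos"][:2]))
# overlay: predicted die outline if centred at tag centre, at present height
c=camera_params("scene");K=np.array(c["intrinsics"]);R=np.array(c["R"]);t=np.array(c["t"])
img=cv2.resize(p[110:200,360:460,::-1],None,fx=6,fy=6,interpolation=cv2.INTER_CUBIC)
a=np.linspace(0,6.28,80)
def dr(P,col):
    q=(P@R.T+t)@K.T;q=q[:,:2]/q[:,2:];q=((q-[360,110])+.5)*6;cv2.polylines(img,[q.astype(np.int32)],False,col,1)
b=s["tcp_pos"][2]-.0465
for z in(b,b+.014):dr(np.c_[.5065+.016*np.cos(a),.2775+.016*np.sin(a),z+0*a],(0,255,0))
dr(np.c_[.5065+.04*np.array([1,1,-1,-1,1]),.2775+.03*np.array([1,-1,-1,1,1]),.04+np.zeros(5)],(255,0,0))
cv2.imwrite("pics/s4.png",img)
```

```text
[0.50782374 0.27789001 0.09700976] [-0.49480713 -0.1336997  -1.22246333] [-0.01704519 -0.02205382 -0.02842943] 0.2958793816241515
z -0.02 0 265
z 0 0.004 8
z 0.004 0.011 36
die [0.5043 0.2778] 0.0013 low z [0.0391 0.0398 0.04  ]
```

View pics/s4.png

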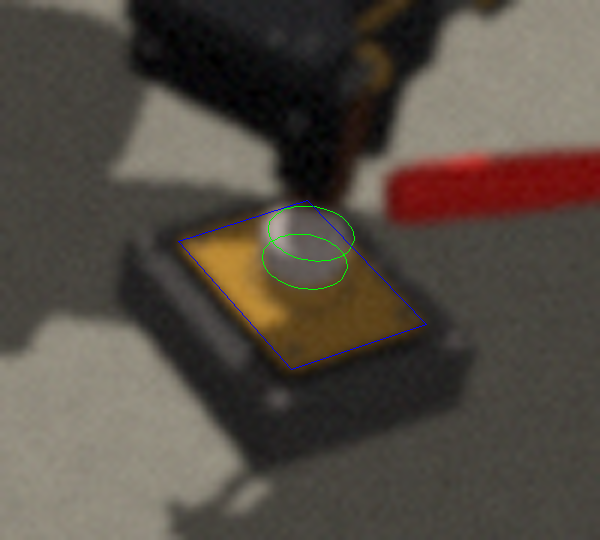

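The overlay's blue tag outline matches the visible tag, and the die's bottom edge at about (305,282) sits roughly 1 px from the prediction. I'll shift it about 1.5 mm in x, descend to light contact and check the force.

Emit:
{"fn": "drive_tool", "kwargs": {"rows": [{"tx":-0.14,"ty":-0.05,"tz":0,"ax":0,"ay":0,"az":0,"claw":0},{"tx":0,"ty":0,"tz":0.3,"ax":0,"ay":0,"az":0,"claw":0},{"tx":0,"ty":0,"tz":0.3,"ax":0,"ay":0,"az":0,"claw":0},{"tx":0,"ty":0,"tz":0.2,"ax":0,"ay":0,"az":0,"claw":0},{"tx":0,"ty":0,"tz":0.1,"ax":0,"ay":0,"az":0,"claw":0},{"tx":0,"ty":0,"tz":0.1,"ax":0,"ay":0,"az":0,"claw":0},{"tx":0,"ty":0,"tz":0.1,"ax":0,"ay":0,"az":0,"claw":0},{"tx":0,"ty":0,"tz":0.1,"ax":0,"ay":0,"az":0,"claw":0},{"tx":0,"ty":0,"tz":0.1,"ax":0,"ay":0,"az":0,"claw":0},{"tx":0,"ty":0,"tz":0,"ax":0,"ay":0,"az":0,"claw":0}]}}

```text
time_s: 8.05
tcp_pos: [0.509, 0.2776, 0.0839]
ee_rot: [[-0.933, -0.361, 0.0], [-0.361, 0.933, -0.0], [0.0, -0.0, -1.0]]
wrist_force: [-1.7, -1.9, 3.4]
gripper_width: 0.295
gripper_force: 30.0
```

Emit:
{"fn": "drive_tool", "kwargs": {"rows": [{"tx":0,"ty":0,"tz":0,"ax":0,"ay":0,"az":0,"claw":0}]}}

```text
time_s: 8.13
tcp_pos: [0.509, 0.2776, 0.0839]
ee_rot: [[-0.933, -0.361, -0.0], [-0.361, 0.933, -0.0], [0.0, -0.0, -1.0]]
wrist_force: [-2.8, -1.4, 3.1]
gripper_width: 0.292
gripper_force: 30.0
```

Force puts the sink at about 2.7 mm and height at 2.6 mm, so they agree. About 3.3 mm is left, then I hold.

Emit:
{"fn": "drive_tool", "kwargs": {"rows": [{"tx":0,"ty":0,"tz":0.1,"ax":0,"ay":0,"az":0,"claw":0},{"tx":0,"ty":0,"tz":0.1,"ax":0,"ay":0,"az":0,"claw":0},{"tx":0,"ty":0,"tz":0.13,"ax":0,"ay":0,"az":0,"claw":0},{"tx":0,"ty":0,"tz":0,"ax":0,"ay":0,"az":0,"claw":0},{"tx":0,"ty":0,"tz":0,"ax":0,"ay":0,"az":0,"claw":0},{"tx":0,"ty":0,"tz":0,"ax":0,"ay":0,"az":0,"claw":0}]}}

```text
time_s: 8.63
tcp_pos: [0.509, 0.2776, 0.0805]
ee_rot: [[-0.933, -0.361, -0.0], [-0.361, 0.933, -0.0], [0.0, -0.0, -1.0]]
wrist_force: [-3.1, -1.3, 5.9]
gripper_width: 0.293
gripper_force: 30.0
```

Run:
```python
from h import *
from station import *
f=[]
for i in range(3):
    p,d=capture("scene");s=sense();f.append(np.r_[s["tcp_pos"],s["wrist_force"]])
print(np.round(f,4))
X=cloud("scene",d)[130:195,370:445].reshape(-1,3);q=p[130:195,370:445].reshape(-1,3).astype(int)
m=(abs(X[:,0]-.5065)<.038)&(abs(X[:,1]-.2775)<.028)&(X[:,2]<.045)&(q[:,0]-q[:,2]>40)
print(m.sum(),np.median(X[m],0))
z=np.load("scene4.npz");X=cloud("scene",z["d"])[130:195,370:445].reshape(-1,3);print(np.median(X[m],0))
```

```text
[[ 0.509   0.2776  0.0805 -2.7533 -1.648   4.6596]
 [ 0.509   0.2776  0.0805 -2.4547 -2.1341  5.6194]
 [ 0.509   0.2776  0.0805 -2.2752 -1.6222  6.0302]]
346 [0.52139944 0.26789312 0.03480127]
[nan nan nan]
```

The sink measures about 6 mm by height, force and depth. I'll finish the hold, then lift straight up.

Emit:
{"fn": "drive_tool", "kwargs": {"rows": [{"tx":0,"ty":0,"tz":0,"ax":0,"ay":0,"az":0,"claw":0},{"tx":0,"ty":0,"tz":0,"ax":0,"ay":0,"az":0,"claw":0},{"tx":0,"ty":0,"tz":0,"ax":0,"ay":0,"az":0,"claw":0},{"tx":0,"ty":0,"tz":0,"ax":0,"ay":0,"az":0,"claw":0},{"tx":0,"ty":0,"tz":0,"ax":0,"ay":0,"az":0,"claw":0},{"tx":0,"ty":0,"tz":0,"ax":0,"ay":0,"az":0,"claw":0},{"tx":0,"ty":0,"tz":0,"ax":0,"ay":0,"az":0,"claw":0},{"tx":0,"ty":0,"tz":0,"ax":0,"ay":0,"az":0,"claw":0}]}}

```text
time_s: 9.45
tcp_pos: [0.509, 0.2776, 0.0805]
ee_rot: [[-0.933, -0.361, -0.0], [-0.361, 0.933, -0.0], [0.0, -0.0, -1.0]]
wrist_force: [-2.7, -2.0, 5.8]
gripper_width: 0.288
gripper_force: 30.0
```

Emit:
{"fn": "drive_tool", "kwargs": {"rows": [{"tx":0,"ty":0,"tz":-0.3,"ax":0,"ay":0,"az":0,"claw":0},{"tx":0,"ty":0,"tz":-0.5,"ax":0,"ay":0,"az":0,"claw":0},{"tx":0,"ty":0,"tz":-1,"ax":0,"ay":0,"az":0,"claw":0},{"tx":0,"ty":0,"tz":-1.5,"ax":0,"ay":0,"az":0,"claw":0},{"tx":0,"ty":0,"tz":-2,"ax":0,"ay":0,"az":0,"claw":0},{"tx":0,"ty":0,"tz":-2,"ax":0,"ay":0,"az":0,"claw":0},{"tx":0,"ty":0,"tz":-2,"ax":0,"ay":0,"az":0,"claw":0},{"tx":0,"ty":0,"tz":-0.5,"ax":0,"ay":0,"az":0,"claw":0},{"tx":0,"ty":0,"tz":0,"ax":0,"ay":0,"az":0,"claw":0},{"tx":0,"ty":0,"tz":0,"ax":0,"ay":0,"az":0,"claw":0}]}}

```text
time_s: 10.28
tcp_pos: [0.5086, 0.2776, 0.1774]
ee_rot: [[-0.933, -0.36, -0.001], [-0.36, 0.933, 0.0], [0.001, 0.001, -1.0]]
wrist_force: [1.0, -0.5, -2.6]
gripper_width: 0.294
gripper_force: 30.0
```

Emit:
{"fn": "drive_tool", "kwargs": {"rows": [{"tx":0.8,"ty":-1.5,"tz":0,"ax":0,"ay":0,"az":0,"claw":0},{"tx":1.53,"ty":-3,"tz":0,"ax":0,"ay":0,"az":0,"claw":0},{"tx":1.53,"ty":-3,"tz":0,"ax":0,"ay":0,"az":0,"claw":0},{"tx":1.53,"ty":-3,"tz":0,"ax":0,"ay":0,"az":0,"claw":0},{"tx":1.53,"ty":-3,"tz":0,"ax":0,"ay":0,"az":0,"claw":0},{"tx":1.53,"ty":-3,"tz":0,"ax":0,"ay":0,"az":0,"claw":0},{"tx":1.53,"ty":-3,"tz":0,"ax":0,"ay":0,"az":0,"claw":0},{"tx":1.53,"ty":-3,"tz":0,"ax":0,"ay":0,"az":0,"claw":0},{"tx":1.53,"ty":-3,"tz":0,"ax":0,"ay":0,"az":0,"claw":0},{"tx":1.53,"ty":-3,"tz":0,"ax":0,"ay":0,"az":0,"claw":0}]}}

```text
time_s: 11.12
tcp_pos: [0.474, -0.0427, 0.1768]
ee_rot: [[-0.933, -0.36, -0.003], [-0.36, 0.933, -0.0], [0.003, 0.001, -1.0]]
wrist_force: [0.6, 0.3, -1.6]
gripper_width: 0.295
gripper_force: 30.0
```

Emit:
{"fn": "drive_tool", "kwargs": {"rows": [{"tx":1.53,"ty":-3,"tz":0,"ax":0,"ay":0,"az":0,"claw":0},{"tx":1.53,"ty":-3,"tz":0,"ax":0,"ay":0,"az":0,"claw":0},{"tx":1.53,"ty":-3,"tz":0,"ax":0,"ay":0,"az":0,"claw":0},{"tx":1.53,"ty":-3,"tz":0,"ax":0,"ay":0,"az":0,"claw":0},{"tx":1.53,"ty":-3,"tz":0,"ax":0,"ay":0,"az":0,"claw":0},{"tx":1.53,"ty":-3,"tz":0,"ax":0,"ay":0,"az":0,"claw":0},{"tx":0.8,"ty":-1.5,"tz":0,"ax":0,"ay":0,"az":0,"claw":0},{"tx":0,"ty":0,"tz":0,"ax":0,"ay":0,"az":0,"claw":0},{"tx":0,"ty":0,"tz":0,"ax":0,"ay":0,"az":0,"claw":0},{"tx":0,"ty":0,"tz":0,"ax":0,"ay":0,"az":0,"claw":0}]}}

```text
time_s: 11.95
tcp_pos: [0.4521, -0.2581, 0.1771]
ee_rot: [[-0.933, -0.36, -0.002], [-0.36, 0.933, 0.001], [0.002, 0.002, -1.0]]
wrist_force: [-1.0, 0.0, -1.9]
gripper_width: 0.291
gripper_force: 30.0
```

Emit:
{"fn": "drive_tool", "kwargs": {"rows": [{"tx":0,"ty":0,"tz":2.5,"ax":0,"ay":0,"az":0,"claw":0},{"tx":0,"ty":0,"tz":2.5,"ax":0,"ay":0,"az":0,"claw":0},{"tx":0,"ty":0,"tz":2.5,"ax":0,"ay":0,"az":0,"claw":0},{"tx":0,"ty":0,"tz":2,"ax":0,"ay":0,"az":0,"claw":0},{"tx":0,"ty":0,"tz":1,"ax":0,"ay":0,"az":0,"claw":0},{"tx":0,"ty":0,"tz":0.5,"ax":0,"ay":0,"az":0,"claw":0},{"tx":0,"ty":0,"tz":0.3,"ax":0,"ay":0,"az":0,"claw":0},{"tx":0,"ty":0,"tz":0.2,"ax":0,"ay":0,"az":0,"claw":0},{"tx":0,"ty":0,"tz":0.1,"ax":0,"ay":0,"az":0,"claw":0},{"tx":0,"ty":0,"tz":0,"ax":0,"ay":0,"az":0,"claw":0}]}}

```text
time_s: 12.78
tcp_pos: [0.4537, -0.2586, 0.063]
ee_rot: [[-0.933, -0.361, 0.002], [-0.361, 0.933, -0.0], [-0.001, -0.001, -1.0]]
wrist_force: [-0.3, -0.1, -1.8]
gripper_width: 0.292
gripper_force: 30.0
```

Emit:
{"fn": "drive_tool", "kwargs": {"rows": [{"tx":0,"ty":0,"tz":0.05,"ax":0,"ay":0,"az":0,"claw":0},{"tx":0,"ty":0,"tz":0,"ax":0,"ay":0,"az":0,"claw":0},{"tx":0,"ty":0,"tz":0,"ax":0,"ay":0,"az":0,"claw":0}]}}

```text
time_s: 13.03
tcp_pos: [0.4533, -0.2586, 0.0622]
ee_rot: [[-0.933, -0.36, 0.001], [-0.36, 0.933, -0.0], [-0.001, -0.001, -1.0]]
wrist_force: [0.6, 0.4, -1.9]
gripper_width: 0.293
gripper_force: 30.0
```

Still about 3.5 mm up, so I'll step down until the force shows contact.

Emit:
{"fn": "drive_tool", "kwargs": {"rows": [{"tx":0,"ty":0,"tz":0.1,"ax":0,"ay":0,"az":0,"claw":0},{"tx":0,"ty":0,"tz":0.1,"ax":0,"ay":0,"az":0,"claw":0},{"tx":0,"ty":0,"tz":0.05,"ax":0,"ay":0,"az":0,"claw":0},{"tx":0,"ty":0,"tz":0,"ax":0,"ay":0,"az":0,"claw":0},{"tx":0,"ty":0,"tz":0,"ax":0,"ay":0,"az":0,"claw":0},{"tx":0,"ty":0,"tz":0,"ax":0,"ay":0,"az":0,"claw":0}]}}

```text
time_s: 13.53
tcp_pos: [0.4531, -0.2585, 0.0592]
ee_rot: [[-0.933, -0.361, -0.0], [-0.361, 0.933, -0.0], [0.0, 0.0, -1.0]]
wrist_force: [0.3, 0.6, -1.7]
gripper_width: 0.293
gripper_force: 30.0
```

Emit:
{"fn": "drive_tool", "kwargs": {"rows": [{"tx":0,"ty":0,"tz":0.05,"ax":0,"ay":0,"az":0,"claw":0},{"tx":0,"ty":0,"tz":0,"ax":0,"ay":0,"az":0,"claw":0},{"tx":0,"ty":0,"tz":0,"ax":0,"ay":0,"az":0,"claw":0}]}}

```text
time_s: 13.78
tcp_pos: [0.4531, -0.2585, 0.0587]
ee_rot: [[-0.933, -0.361, -0.0], [-0.361, 0.933, 0.0], [0.0, 0.0, -1.0]]
wrist_force: [0.0, 0.2, -1.7]
gripper_width: 0.294
gripper_force: 30.0
```

Emit:
{"fn": "drive_tool", "kwargs": {"rows": [{"tx":0,"ty":0,"tz":0.04,"ax":0,"ay":0,"az":0,"claw":0},{"tx":0,"ty":0,"tz":0,"ax":0,"ay":0,"az":0,"claw":0},{"tx":0,"ty":0,"tz":0,"ax":0,"ay":0,"az":0,"claw":0}]}}

```text
time_s: 14.03
tcp_pos: [0.4532, -0.2586, 0.0585]
ee_rot: [[-0.933, -0.361, 0.0], [-0.361, 0.933, -0.0], [-0.0, -0.0, -1.0]]
wrist_force: [-0.8, -0.1, -1.0]
gripper_width: 0.29
gripper_force: 30.0
```

The base is in contact, so I'll release.

Emit:
{"fn": "drive_tool", "kwargs": {"rows": [{"tx":0,"ty":0,"tz":0.03,"ax":0,"ay":0,"az":0,"claw":0},{"tx":0,"ty":0,"tz":0,"ax":0,"ay":0,"az":0,"claw":2.7},{"tx":0,"ty":0,"tz":0,"ax":0,"ay":0,"az":0,"claw":3},{"tx":0,"ty":0,"tz":0,"ax":0,"ay":0,"az":0,"claw":4},{"tx":0,"ty":0,"tz":0,"ax":0,"ay":0,"az":0,"claw":6},{"tx":0,"ty":0,"tz":0,"ax":0,"ay":0,"az":0,"claw":7},{"tx":0,"ty":0,"tz":0,"ax":0,"ay":0,"az":0,"claw":7},{"tx":0,"ty":0,"tz":0,"ax":0,"ay":0,"az":0,"claw":7},{"tx":0,"ty":0,"tz":0,"ax":0,"ay":0,"az":0,"claw":7},{"tx":0,"ty":0,"tz":0,"ax":0,"ay":0,"az":0,"claw":7}]}}

```text
time_s: 14.87
tcp_pos: [0.4531, -0.2585, 0.058]
ee_rot: [[-0.933, -0.361, 0.0], [-0.361, 0.933, -0.0], [-0.0, -0.0, -1.0]]
wrist_force: [-0.1, -0.1, -0.2]
gripper_width: 0.766
gripper_force: 0.0
```

Emit:
{"fn": "drive_tool", "kwargs": {"rows": [{"tx":0,"ty":0,"tz":-1,"ax":0,"ay":0,"az":0,"claw":7},{"tx":0,"ty":0,"tz":-2,"ax":0,"ay":0,"az":0,"claw":7},{"tx":0,"ty":0,"tz":-2.5,"ax":0,"ay":0,"az":0,"claw":7},{"tx":0,"ty":0,"tz":-2.5,"ax":0,"ay":0,"az":0,"claw":7},{"tx":0,"ty":0,"tz":-2.5,"ax":0,"ay":0,"az":0,"claw":7},{"tx":0,"ty":0,"tz":-2.5,"ax":0,"ay":0,"az":0,"claw":7},{"tx":0,"ty":0,"tz":-2,"ax":0,"ay":0,"az":0,"claw":7},{"tx":0,"ty":0,"tz":0,"ax":0,"ay":0,"az":0,"claw":7},{"tx":0,"ty":0,"tz":0,"ax":0,"ay":0,"az":0,"claw":7},{"tx":0,"ty":0,"tz":0,"ax":0,"ay":0,"az":0,"claw":7}]}}

```text
time_s: 15.7
tcp_pos: [0.4526, -0.2583, 0.2079]
ee_rot: [[-0.933, -0.36, -0.0], [-0.36, 0.933, 0.001], [0.0, 0.001, -1.0]]
wrist_force: [0.3, 0.2, -1.6]
gripper_width: 0.805
gripper_force: 0.0
```

Run:
```python
from h import *
from station import *
p,d=capture("scene");s=sense();print(s["tcp_pos"],s["wrist_force"],s["gripper_width"])
X=cloud("scene",d)[160:240,140:200].reshape(-1,3);m=(X[:,2]>.09)&(X[:,2]<.13);print(m.sum(),X[m].mean(0),X[m].max(0))
cv2.imwrite("pics/s5.png",cv2.resize(p[80:300,80:440,::-1],None,fx=2,fy=2))
```

```text
[ 0.45233391 -0.25825581  0.20734923] [-0.481136    0.96054343 -0.24070587] 0.8046485509791175
183 [ 0.45602417 -0.25846632  0.10300115] [ 0.46471086 -0.2463481   0.10978548]
```

View pics/s5.png

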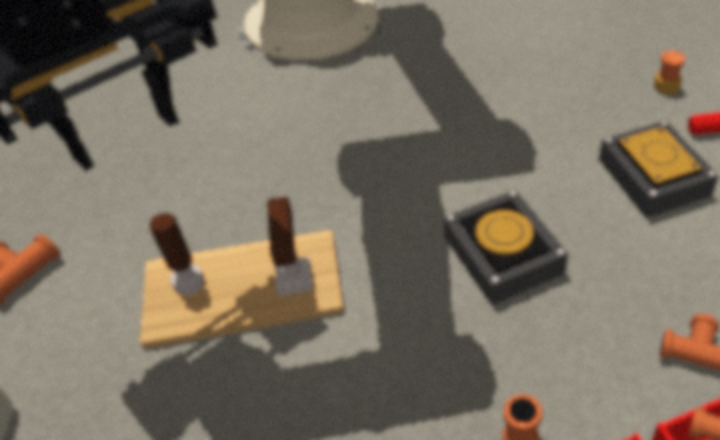

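The stamp stands upright on the board, at about (178,250) in the crop. The gripper is clear above it, and the tag at (660,155) has sprung back.

```bash
python3 -c "from station import finish_job; print(finish_job())"
```

```text
the job is handed in; nothing more can be done
None
```

The job is handed in: the stamp pressed the rectangular tag about 6 mm (flush with the rim) for about a second, was lifted straight off, and now stands upright and released on the board; the handover gave no verdict.

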